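# Put two fresh cheeses under press

## Robot

A 6-joint arm with a two-finger parallel gripper is mounted at the origin on the work surface. World frame = base frame: x ahead of the robot, y to its left, z up, the work surface at z = 0. Lengths are in m, angles in rad, forces in N, time in s.
With the tool pointing down it reaches from about 0.3 to 0.875 m from the base axis. Payload 4.2 kg.
Tool frame: the origin (TCP) lies between the finger pads; the fingertips stand 19 mm ahead of it and the grasp point (between the pads) is the TCP; z points along the fingers, y is the line along which they close (so a half turn about z gives the same grasp; the last joint's range is limited). The gripper opens to 85 mm and grips with 20 to 120 N. Pads are 22 mm wide; open, the fingers measure 114 mm over their backs; the gripper's body (76 mm by 85 mm) begins 54 mm behind the grasp point. The pads swing forward as they close: fully open they stand 13 mm farther back than shut.
Start: joints at [1.089, 0.32, 1.565, -0, 1.257, -0.02], TCP at [0.256, 0.515, 0.25] pointing down, gripper open.
Joint ranges: [-3.11, 3.11], [-0.84, 2.01], [0.21, 2.61], [-1.34, 4.49], [0.05, 2.63], [-2.56, 2.56]. Speed limits (rad/s): [2.57, 2.57, 3.14, 3.14, 3.14, 3.14].

## Interface

Orientations are given as a unit quaternion [x, y, z, w].
In Python, from workcell import state, viewer, ticket gives the robot as it stands.
- The arm moves only by the tool send_rows, never from a script. Its argument "steps" is a list of rows, each a list of 2 entries, a list of its own where there are three numbers: the shift along the tool's x, y, z in mm, then the turn about the tool's z in degrees. A call has 1 to 8 rows; each row is the pose to reach, as a shift and turn from the pose commanded when the call began, along the tool's axes at that moment; what a row does not reach only later rows make up. A row lasts 1/12 s, in which the tool goes at most 41.7 mm and 7.16 degrees, less where a joint would pass 70% of its speed; a pose out of reach is approached as far as the arm can. A call with a gripper value outside its range is refused whole. "fingers" is the finger opening in mm, from 0 to 85.4, set as the call begins (left out, the last holds). The fingers move at their own pace and stop on an object; the grip force is fixed at half the most. Time passes only in rows, so rows that repeat a pose let the fingers close. It gives the time, the measured TCP pose, the force, the opening and the grip force at its end, in the units of the state.
- state(): the state, without advancing time (a new reading comes with each control period).
- viewer.camera(name): name is "side" or "top" or "wrist"; returns a dict with "img" (480x640x3 uint8, red, green, blue), "range_z" (480x640 float32, m along the optical axis (not along the pixel's ray), 0 where there is no reading), "intrinsics" (3x3 intrinsics, pixels), "cam_to_world" (4x4, takes a point from camera to world coordinates); the wrist camera has in their place "T_tool_cam" (4x4, takes a point from camera to tool coordinates, whose origin is the TCP and whose axes are the flange's). Camera axes: x right, y up, looking along -z (the intrinsics and any distortion apply to the point x, -y, -z); pixel columns grow to the right and rows downward; lengths in m; the calibration is good to about 2 mm. A picture is of the moment at which its call begins: read the wrist's pose just before it.
- ticket.hand_in(): hands the job in; it is judged then, once.
Trained networks look in the newest picture that a camera, given by its name, has taken for a name from the list of things; names that differ only in an ending like _2 or _b are one class to them, and where a whole thing is asked for, a point or a joint stands for the part that bears it (a point fixed in the world has none). Each returns a list of dicts, best first, with "conf" (0 to 1); they miss things now and then, are a little off and sometimes report something else, mostly with a low value. They report only what shows in the picture. A call takes as long as a camera call.
- viewer.search_frame(camera, query): "position" ([x, y, z] in m, in world coordinates, good to about 4 mm: the middle of the surface that is visible of it).
The state is a dict: "t": time; "joint_positions": joint angles; "joint_vel": joint speeds; "joint_efforts": joint torques, N m; "tcp_pos": TCP position; "tool_rot": TCP orientation; "ft_force": force on the tool from outside, world axes, zero at the start; "wrist_torque": the same for the moment, N m; "gripper_width": finger opening in m; "grip_force": force on a finger pad.
Only numpy, scipy, OpenCV 4.12 (cv2) and the standard library are available. Lean on these libraries where they do the work, as an engineer would, in place of code of your own. Each camera call takes 0.05 s, during which the arm holds its last target. There are 200 camera calls.

## Task

Put the two cheeses under press: first set each follower gently into its own mould so that it lies flat on the cheese, the wooden follower in the wide white mould and the blue follower in the narrow blue mould. Only when both followers are in and let go, lift the weights and set them upright and centred on the followers' posts, the dark steel weight on the wooden follower and the red weight on the blue one. Set everything down rather than dropping it, and leave the jars and the yellow tub standing where they are.

Things in the scene. Friction and masses are not known exactly. Their poses are not given: they have to be found in the camera images.
- wide_mould: White plastic round cheese mould, fixed to the bench, open at the top: 112 mm outside diameter, 104 mm inside diameter, wall 4 mm, rim 60 mm above the bench. A firm cream-coloured cheese fills it to 40 mm above the bench (20 mm below the rim), its top flat and level. Origin at the centre of its underside, on the bench; z up. A follower rests on the cheese with its origin 40 mm above this origin.
- narrow_mould: Blue plastic round cheese mould, fixed to the bench, open at the top: 88 mm outside diameter, 80 mm inside diameter, wall 4 mm, rim 60 mm above the bench. A firm cream-coloured cheese fills it to 40 mm above the bench (20 mm below the rim), its top flat and level. Origin at the centre of its underside, on the bench; z up. A follower rests on the cheese with its origin 40 mm above this origin.
- wide_follower: The wooden follower. Loose, one piece, round: a flat pressing disc 84 mm in diameter and 14 mm thick with an upright grip post in the middle, 44 mm in diameter and 45 mm tall, flat on top; 59 mm tall in all. Pale natural wood. About 95 to 170 g. Origin at the centre of the underside of the disc; z runs up through the post. The weight rests on the flat top of the post, 59 mm above the origin.
- narrow_follower: The blue follower. Loose, one piece, round: a flat pressing disc 62 mm in diameter and 14 mm thick with an upright grip post in the middle, 36 mm in diameter and 45 mm tall, flat on top; 59 mm tall in all. Blue plastic. About 70 to 130 g. Origin at the centre of the underside of the disc; z runs up through the post. The weight rests on the flat top of the post, 59 mm above the origin.
- dark_weight: The dark steel weight. Loose, one piece, round: a dark grey steel cylinder 64 mm in diameter and 30 mm tall with an upright grip post on top, 26 mm in diameter and 36 mm tall; 66 mm tall in all, flat underneath. About 600 to 940 g. Origin at the centre of its underside; z runs up through the post.
- red_weight: The red weight. Loose, one piece, round: a red-painted steel cylinder 52 mm in diameter and 30 mm tall with an upright grip post on top, 26 mm in diameter and 36 mm tall; 66 mm tall in all, flat underneath. About 380 to 770 g. Origin at the centre of its underside; z runs up through the post.
- jar_a: Bystander: closed glass jar of cheese cubes with a grey metal lid, 68 mm in diameter, 85 mm tall, loose. Origin at the centre of its underside, z up.
- jar_b: Bystander: closed glass jar of cheese cubes with a grey metal lid, 68 mm in diameter, 85 mm tall, loose. Origin at the centre of its underside, z up.
- tub: Bystander: small open yellow plastic tub, about 72 mm in diameter at the rim, 70 mm tall, loose. Origin at the centre of its underside, z up.

How it is judged:
By the outcome, as a careful person would: the job done as asked, in the order asked, and still so for the second after the job is handed in, with the robot touching nothing.
It also fails if it takes over 109 s, if anything falls off the work surface, if the arm or the gripper's body presses on something with over 40 N, if the wrist force passes 120 N, or if a joint passes its speed limit or range.

## Working session

There is one attempt and no reset: what is moved stays moved. The work goes in short steps, Python scripts to look and compute and a tool call to move; the robot and the scene stay as the last step left them, time stands still between calls to the robot, and variables do not carry over. Pictures are saved under pics/ and viewed, at most 14 in all, crops included, and the job is handed in when it is done.

Besides the shell and the picture viewer there is one more tool, called after "Emit:" in YAML: its name, and indented under it one key for each argument. send_rows: Moves the arm, as the interface text tells. Its arguments: {"type":"object","properties":{"steps":{"type":"array","items":{"type":"array"}},"fingers":{"type":"number"}},"required":["steps"]}

```bash
mkdir -p pics; ls
cat > h.py <<'E'
import numpy as np, cv2
from scipy.spatial.transform import Rotation as R
from workcell import state, viewer, ticket
def shot(n,f=None):
    s=state(); c=viewer.camera(n)
    if f: cv2.imwrite('pics/'+f, c['img'][:,:,::-1])
    if n=='wrist':
        T=np.eye(4);T[:3,:3]=R.from_quat(s['tool_rot']).as_matrix();T[:3,3]=s['tcp_pos'];M=T@np.array(c['T_tool_cam'])
    else: M=np.array(c['cam_to_world'])
    K=np.array(c['intrinsics']);z=c['range_z'];v,u=np.mgrid[:480,:640]
    P=np.stack([(u-K[0,2])/K[0,0]*z,-(v-K[1,2])/K[1,1]*z,-z,np.ones_like(z)],-1)@M.T
    return c['img'],np.where(z[...,None]>0,P[...,:3],np.nan),c,M
E
python3 - <<'E'
from h import *
print({k:np.round(v,3) for k,v in state().items()})
names="wide_mould narrow_mould wide_follower narrow_follower dark_weight red_weight jar_a tub".split()
for n in ('top','side'):
    img,P,c,M=shot(n,n+'1.png'); np.savez(n+'1.npz',img=img,P=P,M=M,K=c['intrinsics'])
    print(n,M[:3,3],[k for k in c])
    for q in names:
        print(q,[(np.round(d['position'],3).tolist(),round(d['conf'],2)) for d in viewer.search_frame(n,q)[:3]])
E
```

```text
pics
{'t': np.float64(0.0), 'joint_positions': array([ 1.089,  0.32 ,  1.566, -0.   ,  1.257, -0.02 ]), 'joint_vel': array([ 0.   ,  0.   , -0.003,  0.001, -0.001,  0.001]), 'joint_efforts': array([-1.0000e-03, -4.1551e+01, -2.3416e+01, -0.0000e+00,  8.0000e-03,
        0.0000e+00]), 'tcp_pos': array([0.256, 0.514, 0.249]), 'tool_rot': array([ 0.229,  0.973, -0.001, -0.   ]), 'ft_force': array([0.194, 0.218, 0.79 ]), 'wrist_torque': array([ 0.017,  0.003, -0.021]), 'grip_force': np.float64(0.0), 'gripper_width': np.float64(0.085)}
top [0.51357697 0.00268758 0.91920906] ['img', 'range_z', 'intrinsics', 'cam_to_world']
wide_mould [([0.436, 0.273, 0.039], 0.97), ([0.437, -0.242, 0.037], 0.62)]
narrow_mould [([0.439, -0.246, 0.038], 0.56)]
wide_follower [([0.63, -0.241, 0.016], 0.62)]
narrow_follower [([0.461, 0.022, 0.015], 0.87)]
dark_weight [([0.593, 0.27, 0.03], 0.75)]
red_weight [([0.646, -0.014, 0.034], 0.88)]
jar_a [([0.758, 0.011, 0.085], 0.96), ([0.546, -0.123, 0.081], 0.93), ([0.631, -0.238, 0.015], 0.4)]
tub [([0.544, 0.148, 0.014], 0.91)]
side [ 0.49782542 -0.9736269   0.59737176] ['img', 'range_z', 'intrinsics', 'cam_to_world']
wide_mould [([0.425, 0.238, 0.042], 0.93)]
narrow_mould [([0.438, -0.268, 0.039], 0.73), ([0.546, -0.149, 0.067], 0.4)]
wide_follower [([0.627, -0.266, 0.014], 0.96)]
narrow_follower [([0.459, 0.004, 0.027], 0.88), ([0.548, -0.146, 0.064], 0.7)]
dark_weight [([0.6, 0.269, 0.032], 0.64)]
red_weight [([0.644, -0.027, 0.03], 0.89)]
jar_a [([0.549, -0.147, 0.064], 0.76), ([0.628, -0.269, 0.012], 0.73)]
tub [([0.536, 0.122, 0.05], 0.93)]
```

View pics/top1.png

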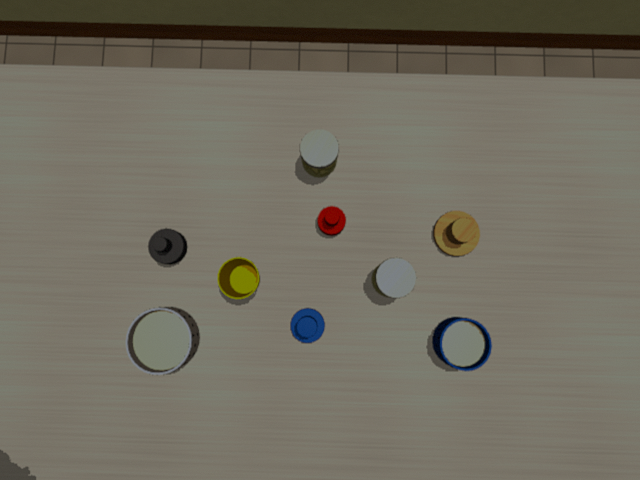

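View pics/side1.png

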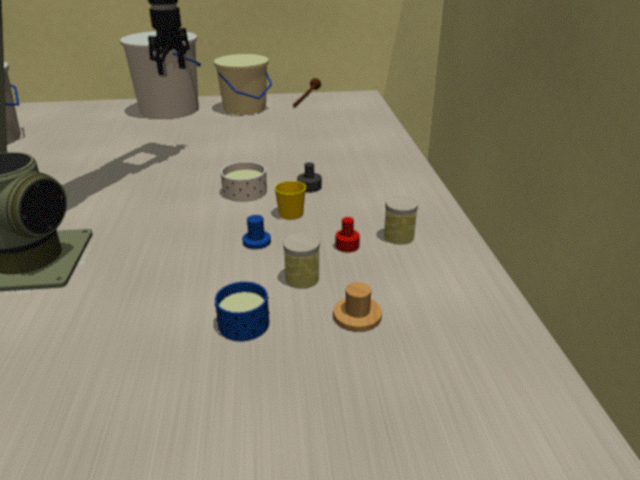

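Run:
```python
import numpy as np, cv2
d=np.load('top1.npz');P=d['P']
def circ(c,zlo,zhi,r):
    m=(np.hypot(P[...,0]-c[0],P[...,1]-c[1])<r)&(P[...,2]>zlo)&(P[...,2]<zhi)
    q=P[m]; (x,y),rr=cv2.minEnclosingCircle(q[:,:2].astype(np.float32))
    return np.round([x,y,rr,np.median(q[:,2]),len(q)],4), np.round(q[:,:2].mean(0),4)
for n,c,zl,zh,r in [('wide rim',(.436,.27),.052,.07,.075),('narrow rim',(.438,-.243),.052,.07,.06),('wf post',(.63,-.241),.05,.07,.05),('wf disc',(.63,-.241),.008,.02,.06),
 ('nf post',(.461,.02),.05,.07,.04),('nf disc',(.461,.02),.008,.02,.05),('dw post',(.593,.27),.055,.08,.03),('dw body',(.593,.27),.022,.037,.05),('rw post',(.646,-.015),.055,.08,.03),('rw body',(.646,-.015),.022,.037,.045),
 ('jar1',(.758,.011),.075,.1,.05),('jar2',(.546,-.123),.075,.1,.05),('tub',(.544,.148),.06,.08,.06)]:
    print(n,*circ(c,zl,zh,r))
```

```text
wide rim [4.315e-01 2.722e-01 5.670e-02 5.950e-02 6.640e+02] [0.4305 0.2742]
narrow rim [ 4.382e-01 -2.451e-01  4.490e-02  5.960e-02  5.010e+02] [ 0.4368 -0.2451]
wf post [ 6.332e-01 -2.450e-01  2.230e-02  5.940e-02  5.130e+02] [ 0.6326 -0.2437]
wf disc [ 6.326e-01 -2.448e-01  4.240e-02  1.430e-02  1.025e+03] [ 0.6299 -0.239 ]
nf post [4.604e-01 2.300e-02 1.780e-02 5.930e-02 3.490e+02] [0.4605 0.0231]
nf disc [4.603e-01 2.310e-02 3.090e-02 1.430e-02 5.730e+02] [0.4615 0.0228]
dw post [5.949e-01 2.791e-01 1.300e-02 6.620e-02 1.970e+02] [0.5947 0.2779]
dw body [5.951e-01 2.795e-01 3.240e-02 3.020e-02 7.720e+02] [0.594  0.2759]
rw post [ 6.491e-01 -1.560e-02  1.310e-02  6.630e-02  1.760e+02] [ 0.6485 -0.0153]
rw body [ 6.492e-01 -1.530e-02  2.590e-02  3.030e-02  4.420e+02] [ 0.6468 -0.0151]
jar1 [7.650e-01 9.400e-03 3.410e-02 8.540e-02 1.211e+03] [0.7638 0.0095]
jar2 [ 5.465e-01 -1.234e-01  3.400e-02  8.540e-02  1.301e+03] [ 0.5464 -0.1229]
tub [5.402e-01 1.411e-01 3.580e-02 6.940e-02 3.210e+02] [0.5411 0.1466]
```

The top view shows the wide mould at pixel (160,341), the blue mould at (462,344), the wooden follower at (457,233) and the blue follower at (307,325). It also shows the dark weight at (167,246), the red weight at (332,221), the jars at (320,148) and (395,278), and the tub at (239,278). The side view agrees with this. The fitted radii match the given sizes, so I'll start moving, blue follower first.

Emit:
send_rows:
  steps:
    - [[-20,-18,0],7]
    - [[-50,-44,0],14]
    - [[-80,-70,0],21]
    - [[-110,-96,0],28]
    - [[-140,-122,0],35]
    - [[-170,-148,0],42]
    - [[-200,-174,0],49]
    - [[-230,-200,0],56]
  fingers: 85

```text
t: 1.57
tcp_pos: [0.3733, 0.2315, 0.2506]
tool_rot: [0.661, 0.75, 0.0, 0.0]
ft_force: [0.7, -0.2, -0.4]
gripper_width: 0.0848
grip_force: 0.0
```

```bash
cat > go.py <<'E'
# shift in tool axes (mm) from the present pose to world x y z
import sys
from h import *
s=state();t=np.array([float(a) for a in sys.argv[1:4]])
Rm=R.from_quat(s['tool_rot']).as_matrix()
print(np.round(1000*Rm.T@(t-s['tcp_pos']),1),'turn to x=+y:',np.degrees(np.arctan2(Rm[1,0],Rm[0,0]))-90, np.round(s['tcp_pos'],4),np.round(Rm[:,2],4),s['ft_force'],s['gripper_width'])
E
python3 go.py .4604 .023 .2
```

```text
[-217.8   60.2   50.6] turn to x=+y: 7.22486977541827 [0.3733 0.2315 0.2506] [ 8.e-04  4.e-04 -1.e+00] [ 0.6947959  -0.19075566 -0.41967962] 0.08481537237128278
```

Emit:
send_rows:
  steps:
    - [[-36,10,8],4]
    - [[-72,20,16],7.3]
    - [[-108,30,25],7.3]
    - [[-144,40,33],7.3]
    - [[-180,50,42],7.3]
    - [[-208,57,48],7.3]
    - [[-218,60,50],7.3]
    - [[-218,60,50],7.3]

```text
t: 2.23
tcp_pos: [0.4616, 0.0234, 0.1998]
tool_rot: [0.707, 0.707, -0.0, -0.0]
ft_force: [0.1, -0.0, 0.3]
gripper_width: 0.085
grip_force: 0.0
```

```bash
python3 go.py .4604 .023 .2
python3 - <<'E'
from h import *
img,P,c,M=shot('wrist','w1.png')
m=(P[...,2]>.052)&(P[...,2]<.066)&(np.hypot(P[...,0]-.46,P[...,1]-.023)<.04)
q=P[m];print(len(q),cv2.minEnclosingCircle(q[:,:2].astype(np.float32)),np.median(q[:,2]),q.mean(0),np.round(M,3))
E
```

```text
[-0.4 -1.2 -0.2] turn to x=+y: 0.0287779097021712 [0.4616 0.0234 0.1998] [-7.e-04 -0.e+00 -1.e+00] [ 0.08008182 -0.0227817   0.2853485 ] 0.08496985630013733
2238 ((0.4607661962509155, 0.02095339260995388), 0.017986174672842026) 0.058710016599275966 [0.46083108 0.02197951 0.05860071] [[ 1.     0.     0.001  0.462]
 [-0.001  0.96   0.278  0.094]
 [-0.001 -0.278  0.96   0.323]
 [ 0.     0.     0.     1.   ]]
```

Emit:
send_rows:
  steps:
    - [[-1,-1,20],0]
    - [[-1,-1,50],0]
    - [[-1,-1,80],0]
    - [[-1,-1,110],0]
    - [[-1,-1,135],0]
    - [[-1,-1,152],0]
    - [[-1,-1,160],0]
    - [[-1,-1,160],0]

```text
t: 2.95
tcp_pos: [0.459, 0.0254, 0.0394]
tool_rot: [0.705, 0.709, -0.001, -0.001]
ft_force: [-0.2, -0.2, -0.8]
gripper_width: 0.0849
grip_force: 0.0
```

Emit:
send_rows:
  steps:
    - [[0,0,0],0]
    - [[0,0,0],0]
    - [[0,0,0],0]
    - [[0,0,0],0]
    - [[0,0,0],0]
    - [[0,0,0],0]
    - [[0,0,0],0]
    - [[0,0,0],0]
  fingers: 20

```text
t: 3.62
tcp_pos: [0.4609, 0.0241, 0.0415]
tool_rot: [0.706, 0.708, 0.001, 0.001]
ft_force: [0.2, 0.9, 5.6]
gripper_width: 0.0347
grip_force: 59.3
```

Emit:
send_rows:
  steps:
    - [[0,0,-5],0]
    - [[0,0,-15],0]
    - [[0,0,-30],0]
    - [[0,0,-50],0]
    - [[0,0,-75],0]
    - [[0,0,-100],0]
    - [[0,0,-115],0]
    - [[0,0,-120],0]

```text
t: 4.28
tcp_pos: [0.4614, 0.024, 0.1633]
tool_rot: [0.706, 0.708, 0.002, 0.002]
ft_force: [1.0, 0.8, -0.7]
gripper_width: 0.0345
grip_force: 59.9
```

```bash
python3 go.py .4382 -.2451 .16; python3 go.py .4382 -.2451 .16;python3 - <<'E'
from h import *
img,P,c,M=shot('wrist','w2.png')
s=state();print(s['tcp_pos'],R.from_quat(s['tool_rot']).as_matrix()[:,2],s['ft_force'])
E
```

```text
[-269.   -24.3    3.1] turn to x=+y: 0.22609074208823188 [0.4614 0.024  0.1633] [ 5.7e-03  2.0e-04 -1.0e+00] [ 1.04405071  0.77555016 -0.69015736] 0.034521047754780446
[-269.   -24.3    3.1] turn to x=+y: 0.22609074208823188 [0.4614 0.024  0.1633] [ 5.7e-03  2.0e-04 -1.0e+00] [ 1.04405071  0.77555016 -0.69015736] 0.034521047754780446
[0.4611809  0.02395543 0.16274281] [ 4.96829618e-03  1.93799604e-04 -9.99987639e-01] [-0.04460528 -0.5229337  -0.42834485]
```

View pics/w2.png

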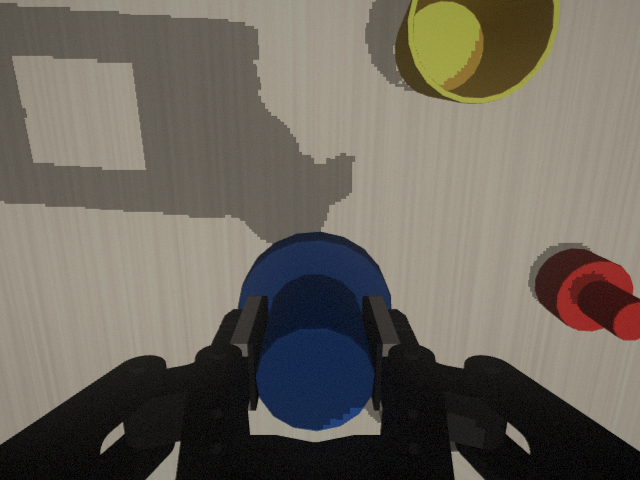

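The blue follower is held square, its post at pixel (315,380) between the pads and its disc level. Next I carry it to the blue mould.

Emit:
send_rows:
  steps:
    - [[-15,-1,0],0]
    - [[-45,-4,0],0]
    - [[-80,-7,0],0]
    - [[-118,-10,0],0]
    - [[-156,-13,0],0]
    - [[-194,-17,0],0]
    - [[-230,-20,0],0]
    - [[-255,-23,0],0]

```text
t: 5.0
tcp_pos: [0.4371, -0.2337, 0.1591]
tool_rot: [0.706, 0.708, -0.0, -0.001]
ft_force: [-0.1, -0.2, 0.0]
gripper_width: 0.0349
grip_force: 59.9
```

Emit:
send_rows:
  steps:
    - [[-9,-1,0],0]
    - [[-13,-1,0],0]
    - [[-13,-1,0],0]
    - [[-13,-1,0],0]

```text
t: 5.33
tcp_pos: [0.4369, -0.2428, 0.1597]
tool_rot: [0.705, 0.709, 0.0, -0.001]
ft_force: [-0.0, -0.4, -1.1]
gripper_width: 0.0346
grip_force: 59.9
```

Run:
```python
from h import *
img,P,c,M=shot('wrist','w3.png')
s=state();print(s['tcp_pos'],s['tool_rot'],s['ft_force'])
d=np.hypot(P[...,0]-s['tcp_pos'][0],P[...,1]-s['tcp_pos'][1])
blue=(img[...,2].astype(int)>img[...,0]+30)
z=P[...,2]
m=blue&(d<.03)&(z>s['tcp_pos'][2]+.008);q=P[m]
print('post',len(q),np.median(q[:,2]),cv2.minEnclosingCircle(q[:,:2].astype(np.float32)))
m=(z>.055)&(z<.065)&blue;q=P[m];A=np.c_[2*q[:,:2],np.ones(len(q))]
r=np.linalg.lstsq(A,(q[:,:2]**2).sum(1),rcond=None)[0];print('rim',len(q),r[:2],np.sqrt(r[2]+r[0]**2+r[1]**2))
```

```text
[ 0.43709209 -0.24265895  0.15991097] [ 7.05177059e-01  7.09030875e-01  1.08087778e-04 -7.22952160e-04] [-0.10823927  0.06433541 -0.66763401]
post 10330 0.17684382550072753 ((0.43673649430274963, -0.24597936868667603), 0.018640218302607536)
rim 1653 [ 0.43845417 -0.24727074] 0.041649502931965975
```

View pics/w3.png

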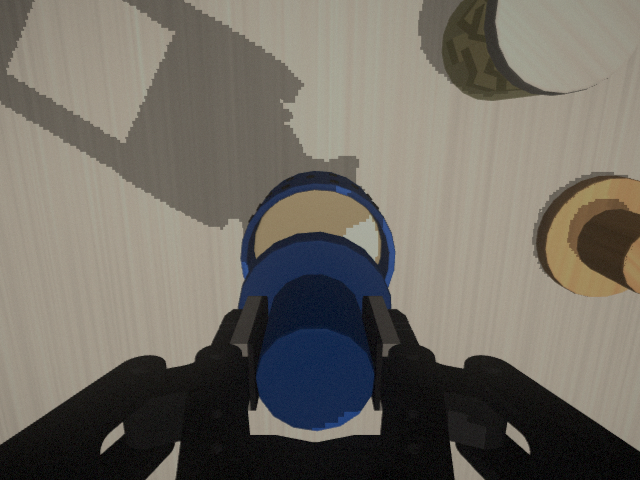

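The follower hangs over the blue mould, with the rim ring visible around pixel (318,240). It is centred to about 1 mm, so I lower it.

Emit:
send_rows:
  steps:
    - [[-1,1,10],0]
    - [[-1,1,25],0]
    - [[-1,1,42],0]
    - [[-1,1,56],0]
    - [[-1,1,66],0]
    - [[-1,1,72],0]
    - [[-1,1,72],0]
    - [[-1,1,72],0]

```text
t: 6.05
tcp_pos: [0.4385, -0.2448, 0.0883]
tool_rot: [0.705, 0.709, 0.0, -0.0]
ft_force: [0.7, -0.9, -1.0]
gripper_width: 0.035
grip_force: 59.9
```

Emit:
send_rows:
  steps:
    - [[0,0,2],0]
    - [[0,0,3],0]
    - [[0,0,4],0]
    - [[0,0,4],0]

```text
t: 6.38
tcp_pos: [0.4383, -0.2452, 0.0845]
tool_rot: [0.706, 0.709, 0.0, 0.0]
ft_force: [-0.9, 0.2, -1.4]
gripper_width: 0.0347
grip_force: 59.9
```

Emit:
send_rows:
  steps:
    - [[0,0,1],0]
    - [[0,0,2],0]
    - [[0,0,2],0]
    - [[0,0,2],0]

```text
t: 6.72
tcp_pos: [0.4382, -0.2451, 0.0822]
tool_rot: [0.706, 0.709, 0.0, -0.0]
ft_force: [-0.5, -0.2, -0.5]
gripper_width: 0.0347
grip_force: 59.9
```

Emit:
send_rows:
  steps:
    - [[0,0,1],0]
    - [[0,0,1],0]
    - [[0,0,1],0]

```text
t: 6.97
tcp_pos: [0.4383, -0.2452, 0.0815]
tool_rot: [0.706, 0.709, 0.0, 0.0]
ft_force: [-0.9, 0.4, 2.2]
gripper_width: 0.0349
grip_force: 60.5
```

Emit:
send_rows:
  steps:
    - [[0,0,0.5],0]
    - [[0,0,0.5],0]
    - [[0,0,0.5],0]

```text
t: 7.22
tcp_pos: [0.4383, -0.2452, 0.0815]
tool_rot: [0.706, 0.709, 0.0, 0.0]
ft_force: [-0.8, 0.7, 6.5]
gripper_width: 0.0347
grip_force: 60.6
```

Emit:
send_rows:
  steps:
    - [[0,0,0],0]
    - [[0,0,0],0]
    - [[0,0,0],0]
    - [[0,0,0],0]
    - [[0,0,0],0]
  fingers: 50

```text
t: 7.63
tcp_pos: [0.4382, -0.245, 0.0806]
tool_rot: [0.706, 0.709, 0.0, -0.0]
ft_force: [0.2, 0.0, 0.2]
gripper_width: 0.0502
grip_force: 0.0
```

Emit:
send_rows:
  steps:
    - [[0,0,-10],0]
    - [[0,0,-30],0]
    - [[0,0,-60],0]
    - [[0,0,-90],0]
    - [[0,0,-110],0]
    - [[0,0,-118],0]
    - [[0,0,-118],0]

```text
t: 8.22
tcp_pos: [0.4392, -0.2456, 0.2011]
tool_rot: [0.706, 0.709, 0.001, 0.002]
ft_force: [0.4, -0.5, -0.9]
gripper_width: 0.0502
grip_force: 0.0
```

```bash
python3 go.py .633 -.245 .2
python3 - <<'E'
from h import *
img,P,c,M=shot('wrist','w4.png')
s=state()
d=np.hypot(P[...,0]-.438,P[...,1]+.245);z=P[...,2]
for a,b,r in((.09,.11,.025),(.047,.058,.035)):
    q=P[(d<r)&(z>a)&(z<b)];print(len(q),np.median(q[:,2]),np.percentile(q[:,2],[5,95]),cv2.minEnclosingCircle(q[:,:2].astype(np.float32)))
E
```

```text
[ -0.2 193.8   2. ] turn to x=+y: 0.24250230484999236 [ 0.4392 -0.2456  0.2011] [ 0.0044 -0.0025 -1.    ] [ 0.36075084 -0.48114403 -0.87145542] 0.05017199122450946
3007 0.09870331840835306 [0.09645287 0.09982143] ((0.4382876455783844, -0.2483092099428177), 0.01803608052432537)
3034 0.05374203393795676 [0.05211953 0.05492766] ((0.43815335631370544, -0.2484506368637085), 0.031109808012843132)
```

View pics/w4.png

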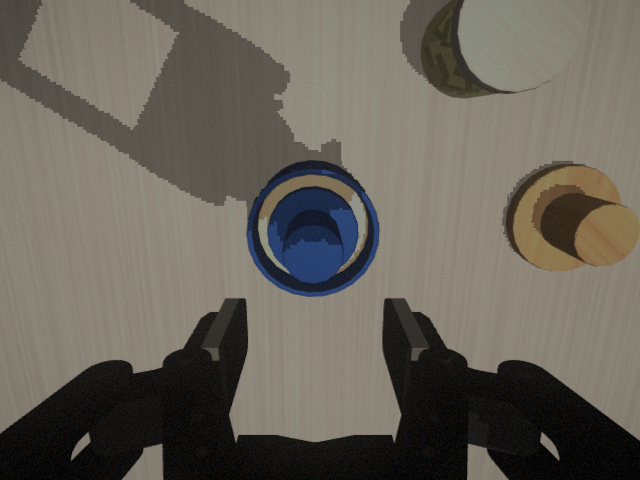

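The blue follower lies flat in its mould (centre at pixel (313,235), post top at 98.7 mm). Next is the wooden one.

Emit:
send_rows:
  steps:
    - [[0,20,0],-0.2]
    - [[0,50,0],-0.2]
    - [[0,85,0],-0.2]
    - [[0,120,0],-0.2]
    - [[0,155,0],-0.2]
    - [[0,180,0],-0.2]
    - [[0,194,0],-0.2]
    - [[0,194,0],-0.2]
  fingers: 85

```text
t: 8.93
tcp_pos: [0.6341, -0.2436, 0.1952]
tool_rot: [0.704, 0.71, -0.0, -0.002]
ft_force: [-0.1, -0.5, -0.6]
gripper_width: 0.085
grip_force: 0.0
```

```bash
cat > circ.py <<'E'
# circle of points near x y within r, zlo..zhi, wrist view
import sys
from h import *
x,y,r,a,b=map(float,sys.argv[1:6])
img,P,c,M=shot('wrist',sys.argv[6] if len(sys.argv)>6 else None)
q=P[(np.hypot(P[...,0]-x,P[...,1]-y)<r)&(P[...,2]>a)&(P[...,2]<b)]
print(len(q),np.median(q[:,2]),np.percentile(q[:,2],[3,97]),cv2.minEnclosingCircle(q[:,:2].astype(np.float32)))
E
python3 circ.py .633 -.245 .04 .05 .07; python3 go.py .633 -.245 .04
```

```text
3458 0.05874637627097595 [0.05602674 0.05998536] ((0.6335985660552979, -0.2475585639476776), 0.02196435071527958)
[ -1.6   1.5 155.6] turn to x=+y: 0.5010931427553516 [ 0.6322 -0.2437  0.1956] [-0.0046  0.0018 -1.    ] [-0.66976467  0.50747309 -0.72733849] 0.08504580939707482
```

Emit:
send_rows:
  steps:
    - [[-2,1,20],0.4]
    - [[-2,1,50],0.4]
    - [[-2,1,80],0.4]
    - [[-2,1,110],0.4]
    - [[-2,1,135],0.4]
    - [[-2,1,149],0.4]
    - [[-2,1,155],0.4]
    - [[-2,1,155],0.4]

```text
t: 9.65
tcp_pos: [0.6308, -0.2458, 0.0416]
tool_rot: [0.707, 0.707, -0.001, -0.003]
ft_force: [0.8, 0.4, 0.6]
gripper_width: 0.0851
grip_force: 0.0
```

Emit:
send_rows:
  steps:
    - [[0,0,0],0]
    - [[0,0,0],0]
    - [[0,0,0],0]
    - [[0,0,0],0]
    - [[0,0,0],0]
    - [[0,0,0],0]
    - [[0,0,0],0]
  fingers: 25

```text
t: 10.23
tcp_pos: [0.6341, -0.2466, 0.0456]
tool_rot: [0.707, 0.707, 0.001, 0.001]
ft_force: [-0.7, 0.2, 6.9]
gripper_width: 0.0427
grip_force: 61.7
```

Emit:
send_rows:
  steps:
    - [[0,0,-4],0]
    - [[0,0,-12],0]
    - [[0,0,-30],0]
    - [[0,0,-55],0]
    - [[0,0,-80],0]
    - [[0,0,-100],0]
    - [[0,0,-112],0]
    - [[0,0,-115],0]

```text
t: 10.9
tcp_pos: [0.6342, -0.2466, 0.1617]
tool_rot: [0.707, 0.707, 0.001, 0.002]
ft_force: [0.7, -0.3, -1.9]
gripper_width: 0.0425
grip_force: 61.0
```

```bash
python3 circ.py .634 -.246 .028 .169 .19 w5.png; python3 go.py .4315 .2722 .16
```

```text
17734 0.17488213407266143 [0.17120571 0.18241995] ((0.6339953541755676, -0.24308468401432037), 0.027187857776880264)
[ 5.188e+02 -2.019e+02 -5.000e-01] turn to x=+y: 0.04261919549331594 [ 0.6338 -0.2464  0.1605] [ 0.0027 -0.001  -1.    ] [ 0.51845684  0.87167649 -0.59874891] 0.042665855937442494
```

View pics/w5.png

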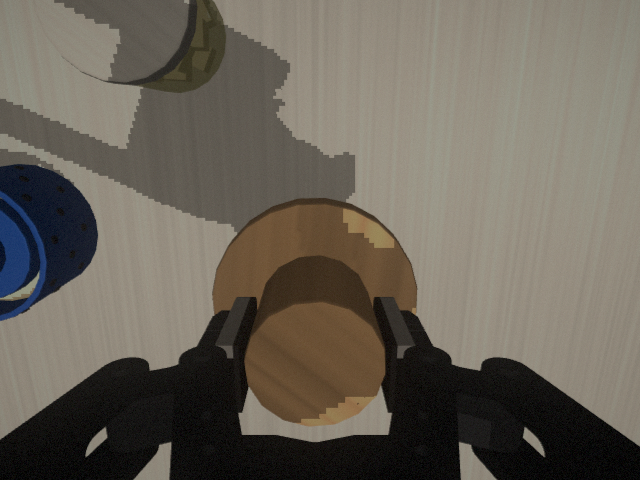

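The wooden follower is held level, post at pixel (315,360). I carry it above everything to the wide mould.

Emit:
send_rows:
  steps:
    - [[10,-4,0],0]
    - [[30,-12,0],0]
    - [[60,-23,0],0]
    - [[94,-37,0],0]
    - [[128,-50,0],0]
    - [[162,-63,0],0]
    - [[196,-76,0],0]
    - [[230,-90,0],0]

```text
t: 11.62
tcp_pos: [0.5405, -0.0143, 0.1569]
tool_rot: [0.707, 0.707, -0.001, -0.002]
ft_force: [1.6, 0.7, -1.9]
gripper_width: 0.0425
grip_force: 61.1
```

Emit:
send_rows:
  steps:
    - [[34,-13,0],0]
    - [[68,-26,0],0]
    - [[102,-40,0],0]
    - [[136,-53,0],0]
    - [[170,-66,0],0]
    - [[204,-79,0],0]
    - [[234,-91,0],0]
    - [[260,-101,0],0]

```text
t: 12.28
tcp_pos: [0.4389, 0.2451, 0.1572]
tool_rot: [0.706, 0.708, -0.002, -0.001]
ft_force: [0.7, 0.6, -1.2]
gripper_width: 0.0426
grip_force: 61.1
```

```bash
python3 go.py .4315 .2722 .16
```

```text
[27.1 -7.4 -2.9] turn to x=+y: 0.10444280178941767 [0.4389 0.2451 0.1572] [-0.0038 -0.0013 -1.    ] [ 0.71322467  0.56916724 -1.22534944] 0.042601237228837345
```

Emit:
send_rows:
  steps:
    - [[15,-4,0],0]
    - [[24,-7,0],0]
    - [[27,-8,0],0]
    - [[27,-8,0],0]
    - [[27,-8,0],0]

```text
t: 12.7
tcp_pos: [0.4336, 0.2698, 0.1582]
tool_rot: [0.707, 0.707, -0.001, 0.0]
ft_force: [-1.0, -0.4, -0.9]
gripper_width: 0.0427
grip_force: 61.1
```

Run:
```python
from h import *
img,P,c,M=shot('wrist','w6.png')
s=state();t=s['tcp_pos'];print(t,s['tool_rot'],s['ft_force'])
z=P[...,2]
m=(abs(P[...,0]-t[0])<.018)&(abs(P[...,1]-t[1])<.03)&(z>t[2]+.008)&(z<t[2]+.025);q=P[m]
print('post',len(q),np.median(q[:,2]),q[:,1].min(),q[:,1].max())
m=(z>.056)&(z<.064)&(np.hypot(P[...,0]-.4315,P[...,1]-.2722)<.07);q=P[m];A=np.c_[2*q[:,:2],np.ones(len(q))]
r=np.linalg.lstsq(A,(q[:,:2]**2).sum(1),rcond=None)[0];print('rim',len(q),r[:2],np.sqrt(r[2]+r[0]**2+r[1]**2))
```

```text
[0.43386827 0.26957533 0.1584487 ] [ 7.07219312e-01  7.06994029e-01 -5.34827004e-04  3.51259302e-05] [ 1.12535289  0.10660847 -0.21016023]
post 13573 0.17138659984797483 0.24713918047178368 0.2912282324878739
rim 2553 [0.43185823 0.27081169] 0.053380055970365214
```

View pics/w6.png

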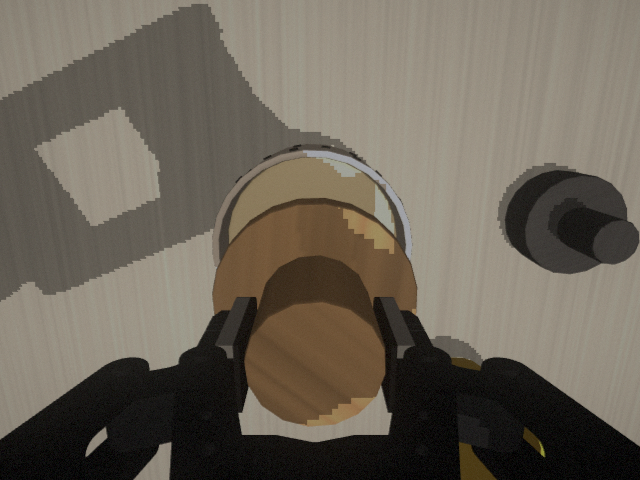

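The follower is over the white mould, whose rim arc runs around pixel (315,160). It needs about 2 mm of correction in each axis, and then I lower it.

Emit:
send_rows:
  steps:
    - [[2,-2,8],0]
    - [[2,-2,22],0]
    - [[2,-2,40],0]
    - [[2,-2,54],0]
    - [[2,-2,62],0]
    - [[2,-2,65],0]
    - [[2,-2,65],0]
    - [[2,-2,65],0]

```text
t: 13.42
tcp_pos: [0.4323, 0.2726, 0.0942]
tool_rot: [0.707, 0.707, 0.0, 0.0]
ft_force: [0.2, -0.3, -1.5]
gripper_width: 0.0426
grip_force: 61.1
```

Emit:
send_rows:
  steps:
    - [[0,0,1],0]
    - [[0,0,2],0]
    - [[0,0,3],0]
    - [[0,0,3],0]

```text
t: 13.75
tcp_pos: [0.4319, 0.2726, 0.091]
tool_rot: [0.707, 0.707, 0.0, 0.0]
ft_force: [-0.1, -0.9, -1.2]
gripper_width: 0.0428
grip_force: 61.1
```

Emit:
send_rows:
  steps:
    - [[0,0,1],0]
    - [[0,0,2],0]
    - [[0,0,2],0]
    - [[0,0,2],0]

```text
t: 14.08
tcp_pos: [0.4318, 0.2726, 0.0887]
tool_rot: [0.707, 0.707, -0.0, -0.0]
ft_force: [-0.2, -0.5, -1.5]
gripper_width: 0.0426
grip_force: 61.1
```

Emit:
send_rows:
  steps:
    - [[0,0,1],0]
    - [[0,0,1.5],0]
    - [[0,0,1.5],0]
    - [[0,0,1.5],0]

```text
t: 14.42
tcp_pos: [0.4319, 0.2726, 0.0873]
tool_rot: [0.707, 0.707, 0.0, -0.0]
ft_force: [0.6, -0.1, -1.3]
gripper_width: 0.0432
grip_force: 61.1
```

Emit:
send_rows:
  steps:
    - [[0,0,1],0]
    - [[0,0,1],0]
    - [[0,0,1],0]

```text
t: 14.67
tcp_pos: [0.4318, 0.2726, 0.0863]
tool_rot: [0.707, 0.707, -0.0, -0.0]
ft_force: [1.7, 1.0, -1.2]
gripper_width: 0.0425
grip_force: 61.1
```

Emit:
send_rows:
  steps:
    - [[0,0,1],0]
    - [[0,0,1],0]
    - [[0,0,1],0]

```text
t: 14.92
tcp_pos: [0.432, 0.2727, 0.0856]
tool_rot: [0.707, 0.707, 0.0, 0.0]
ft_force: [-1.1, -0.4, 1.6]
gripper_width: 0.043
grip_force: 61.2
```

Contact; one more half millimetre, then release and back off.

Emit:
send_rows:
  steps:
    - [[0,0,0.4],0]
    - [[0,0,0.4],0]
    - [[0,0,0.4],0]

```text
t: 15.17
tcp_pos: [0.4319, 0.2727, 0.0856]
tool_rot: [0.707, 0.707, 0.0, 0.0]
ft_force: [-1.7, -0.8, 5.6]
gripper_width: 0.0425
grip_force: 61.8
```

Emit:
send_rows:
  steps:
    - [[0,0,0],0]
    - [[0,0,0],0]
    - [[0,0,0],0]
    - [[0,0,0],0]
    - [[0,0,0],0]
  fingers: 60

```text
t: 15.58
tcp_pos: [0.4319, 0.2726, 0.0848]
tool_rot: [0.707, 0.707, -0.0, -0.0]
ft_force: [0.1, 0.5, 0.6]
gripper_width: 0.0596
grip_force: 0.0
```

Emit:
send_rows:
  steps:
    - [[0,0,-10],0]
    - [[0,0,-30],0]
    - [[0,0,-60],0]
    - [[0,0,-90],0]
    - [[0,0,-110],0]
    - [[0,0,-115],0]
    - [[0,0,-115],0]

```text
t: 16.17
tcp_pos: [0.4326, 0.273, 0.2019]
tool_rot: [0.707, 0.707, 0.002, 0.001]
ft_force: [-0.7, -0.5, -0.6]
gripper_width: 0.06
grip_force: 0.0
```

```bash
python3 circ.py .4318 .271 .03 .09 .11 w7.png;python3 circ.py .4318 .271 .045 .047 .058; python3 go.py .595 .2793 .2
python3 - <<'E'
from h import *
img,P,c,M=shot('top','top2.png')
for n,x,y,r,a,b in (('wf post',.4318,.272,.03,.09,.11),('nf post',.438,-.245,.03,.09,.11),('wrim',.4315,.2722,.075,.055,.065),('nrim',.438,-.245,.06,.055,.065)):
    q=P[(np.hypot(P[...,0]-x,P[...,1]-y)<r)&(P[...,2]>a)&(P[...,2]<b)]
    if len(q): print(n,len(q),cv2.minEnclosingCircle(q[:,:2].astype(np.float32)),np.median(q[:,2]))
E
```

```text
4435 0.09874988117904324 [0.09587561 0.10001282] ((0.43192291259765625, 0.2718892991542816), 0.022008316591382027)
6663 0.05376922731098638 [0.0521955  0.05510284] ((0.4319899380207062, 0.2716987729072571), 0.042020607739686966)
[  7.  163.8  -1.1] turn to x=+y: 0.039425182671323 [0.4312 0.2722 0.1991] [-1.4e-03 -7.0e-04 -1.0e+00] [ 0.39943316 -0.67968244 -0.50082895] 0.06030689543052684
wf post 618 ((0.4315859377384186, 0.2734468877315521), 0.022171396762132645) 0.09934724230613518
nf post 418 ((0.43790876865386963, -0.24568186700344086), 0.018070058897137642) 0.09933342634360548
wrim 988 ((0.4313993453979492, 0.2721426784992218), 0.056449681520462036) 0.057963151400748925
nrim 656 ((0.43790945410728455, -0.24490995705127716), 0.04420488327741623) 0.05901169041304388
```

Both followers lie flat and centred in their moulds. Next is the dark weight.

Emit:
send_rows:
  steps:
    - [[1,20,0],0]
    - [[3,50,0],0]
    - [[4,85,0],0]
    - [[5,120,0],0]
    - [[7,150,0],0]
    - [[7,163,0],0]
    - [[7,163,0],0]
    - [[7,163,0],0]

```text
t: 16.98
tcp_pos: [0.5942, 0.2792, 0.1975]
tool_rot: [0.707, 0.707, -0.002, -0.001]
ft_force: [-0.4, -0.5, -0.0]
gripper_width: 0.0603
grip_force: 0.0
```

```bash
python3 circ.py .595 .279 .03 .055 .08 w8.png;python3 circ.py .595 .279 .045 .022 .036; python3 go.py .595 .2793 .051
```

```text
1313 0.06560926015898572 [0.05777655 0.06707468] ((0.5959562063217163, 0.2774231433868408), 0.013030914589762688)
4410 0.0297838478943879 [0.02807003 0.03116045] ((0.5958096981048584, 0.27741706371307373), 0.031924426555633545)
[ -0.    2.1 147.7] turn to x=+y: 0.05648678731350287 [0.5934 0.2795 0.1987] [-0.003 -0.001 -1.   ] [ 0.18148738 -0.46395052 -0.01572037] 0.06015080163987761
```

Emit:
send_rows:
  steps:
    - [[-1,2,20],0]
    - [[-1,2,50],0]
    - [[-1,2,80],0]
    - [[-1,2,108],0]
    - [[-1,2,128],0]
    - [[-1,2,140],0]
    - [[-1,2,146],0]
    - [[-1,2,146],0]

```text
t: 17.75
tcp_pos: [0.5958, 0.2787, 0.0532]
tool_rot: [0.707, 0.708, -0.001, -0.0]
ft_force: [0.3, -0.7, -0.4]
gripper_width: 0.0599
grip_force: 0.0
```

Emit:
send_rows:
  steps:
    - [[0,0,0],0]
    - [[0,0,0],0]
    - [[0,0,0],0]
    - [[0,0,0],0]
    - [[0,0,0],0]
    - [[0,0,0],0]
    - [[0,0,0],0]
  fingers: 10

```text
t: 18.33
tcp_pos: [0.5967, 0.2791, 0.0558]
tool_rot: [0.707, 0.707, 0.001, -0.0]
ft_force: [-3.6, 0.8, 5.3]
gripper_width: 0.0244
grip_force: 58.9
```

Emit:
send_rows:
  steps:
    - [[0,0,-3],0]
    - [[0,0,-8],0]
    - [[0,0,-18],0]
    - [[0,0,-36],0]
    - [[0,0,-60],0]
    - [[0,0,-90],0]
    - [[0,0,-120],0]
    - [[0,0,-140],0]

```text
t: 19.0
tcp_pos: [0.5976, 0.2789, 0.1973]
tool_rot: [0.707, 0.707, 0.002, 0.001]
ft_force: [1.3, 1.3, -6.6]
gripper_width: 0.0244
grip_force: 59.9
```

```bash
python3 go.py .4318 .2727 .2
python3 - <<'E'
from h import *
img,P,c,M=shot('wrist','w9.png')
s=state();t=s['tcp_pos'];z=P[...,2]
for n,a,b,r in(('post',.005,.03,.02),('body',-.03,-.01,.04)):
    q=P[(np.hypot(P[...,0]-t[0],P[...,1]-t[1])<r)&(z>t[2]+a)&(z<t[2]+b)]; q=q-t
    if len(q):print(n,len(q),np.median(q[:,2]),q.min(0),q.max(0))
E
```

```text
[  -6.1 -165.8   -3.3] turn to x=+y: 0.034955913441891084 [0.5976 0.2789 0.1973] [ 0.0033  0.0014 -1.    ] [ 1.31213631  1.2559613  -6.59354257] 0.024421020537906672
post 7223 0.006402222540158431 [-0.01769071 -0.01475836  0.00500037] [0.01921425 0.01231177 0.02996722]
body 4921 -0.029210749779982836 [-0.0326676  -0.00531448 -0.02999976] [ 0.02945568  0.02913526 -0.0100065 ]
```

View pics/w9.png

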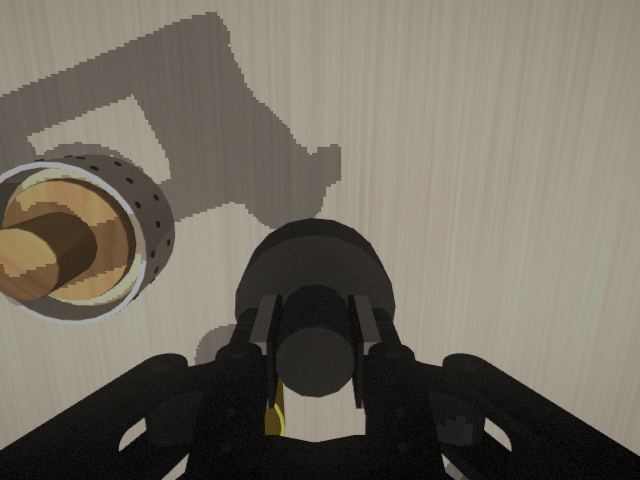

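The dark weight is held upright, post at pixel (315,350). I move it over the wooden follower and check how it sits in the fingers.

Emit:
send_rows:
  steps:
    - [[0,-10,0],0]
    - [[-1,-30,0],0]
    - [[-2,-60,0],0]
    - [[-3,-90,0],0]
    - [[-4,-120,0],0]
    - [[-5,-145,0],0]
    - [[-5,-158,0],0]
    - [[-5,-164,0],0]

```text
t: 19.72
tcp_pos: [0.4295, 0.2727, 0.1926]
tool_rot: [0.706, 0.708, -0.002, -0.001]
ft_force: [0.3, -0.3, -6.3]
gripper_width: 0.0245
grip_force: 60.2
```

Emit:
send_rows:
  steps:
    - [[0,0,0],0]
    - [[0,0,0],0]
    - [[0,0,0],0]

```text
t: 19.97
tcp_pos: [0.4343, 0.2739, 0.1938]
tool_rot: [0.707, 0.707, 0.001, 0.0]
ft_force: [-0.1, 0.5, -7.1]
gripper_width: 0.0243
grip_force: 60.3
```

```bash
cat > held.py <<'E'
# held weight seen from the wrist: post top and body top, relative to the measured TCP (world axes)
import sys
from h import *
img,P,c,M=shot('wrist',sys.argv[1])
s=state();t=s['tcp_pos'];Q=P-t;z=Q[...,2]
print(t,s['ft_force'],R.from_quat(s['tool_rot']).as_matrix()[:,2])
q=Q[(abs(Q[...,0])<.010)&(abs(Q[...,1])<.02)&(z>-.05)&(z<.03)]
h,e=np.histogram(q[:,2],np.arange(-.05,.03,.001));print([(round(e[i]*1e3),int(h[i])) for i in np.argsort(-h)[:8]])
E
python3 held.py w10.png; python3 go.py .4332 .2736 .165
```

```text
[0.43423679 0.2738202  0.19379552] [ 0.78725466 -0.1740851  -6.90493206] [ 1.04155916e-03  3.45122547e-04 -9.99999398e-01]
[(9, 1896), (10, 1848), (-26, 690), (-27, 635), (8, 269), (11, 137), (7, 116), (5, 100)]
[-0.2 -1.1 28.8] turn to x=+y: 0.008344007477887772 [0.4342 0.2738 0.1938] [ 1.e-03  3.e-04 -1.e+00] [ 0.78725466 -0.1740851  -6.90493206] 0.024289867345255168
```

View pics/w10.png

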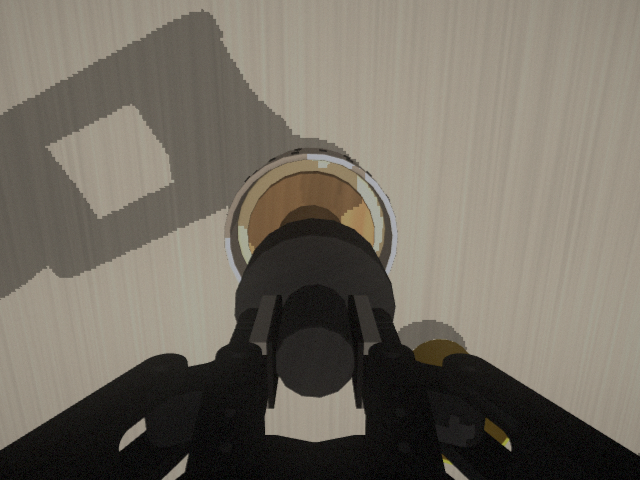

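The weight has not slipped; its underside is 56 mm below the TCP and it sits over the follower (mould ring around pixel (312,215)). I lower it.

Emit:
send_rows:
  steps:
    - [[0,-1,5],0]
    - [[0,-1,13],0]
    - [[0,-1,22],0]
    - [[0,-1,28],0]
    - [[0,-1,31],0]
    - [[0,-1,31],0]
    - [[0,-1,31],0]
    - [[0,-1,31],0]

```text
t: 20.68
tcp_pos: [0.4322, 0.2738, 0.1632]
tool_rot: [0.707, 0.707, 0.0, 0.0]
ft_force: [-0.0, 0.7, -7.5]
gripper_width: 0.0246
grip_force: 60.2
```

Emit:
send_rows:
  steps:
    - [[0,0,1],0]
    - [[0,0,2],0]
    - [[0,0,3],0]
    - [[0,0,4],0]
    - [[0,0,4],0]
    - [[0,0,4],0]

```text
t: 21.18
tcp_pos: [0.4319, 0.2736, 0.1589]
tool_rot: [0.707, 0.707, -0.0, -0.0]
ft_force: [0.2, 0.1, -7.4]
gripper_width: 0.0242
grip_force: 60.2
```

Emit:
send_rows:
  steps:
    - [[0,0,1],0]
    - [[0,0,1.5],0]
    - [[0,0,1.5],0]
    - [[0,0,1.5],0]

```text
t: 21.52
tcp_pos: [0.4318, 0.2736, 0.1574]
tool_rot: [0.707, 0.707, -0.0, -0.0]
ft_force: [-0.1, -0.6, -7.0]
gripper_width: 0.0245
grip_force: 60.2
```

Emit:
send_rows:
  steps:
    - [[0,0.5,0.5],0]
    - [[0,1.2,1],0]
    - [[0,1.2,1],0]
    - [[0,1.2,1],0]

```text
t: 21.85
tcp_pos: [0.4331, 0.2736, 0.1564]
tool_rot: [0.707, 0.707, -0.0, -0.0]
ft_force: [-0.1, -0.0, -7.6]
gripper_width: 0.0242
grip_force: 60.2
```

Emit:
send_rows:
  steps:
    - [[0,0,0.5],0]
    - [[0,0,0.8],0]
    - [[0,0,0.8],0]
    - [[0,0,0.8],0]

```text
t: 22.18
tcp_pos: [0.433, 0.2736, 0.1556]
tool_rot: [0.707, 0.707, 0.0, -0.0]
ft_force: [-0.6, 0.9, -6.8]
gripper_width: 0.0245
grip_force: 60.2
```

Emit:
send_rows:
  steps:
    - [[0,0,0.5],0]
    - [[0,0,0.8],0]
    - [[0,0,0.8],0]
    - [[0,0,0.8],0]

```text
t: 22.52
tcp_pos: [0.4331, 0.2736, 0.1549]
tool_rot: [0.707, 0.707, 0.0, -0.0]
ft_force: [0.2, 0.3, -7.0]
gripper_width: 0.0246
grip_force: 60.5
```

Emit:
send_rows:
  steps:
    - [[0,0,0.4],0]
    - [[0,0,0.6],0]
    - [[0,0,0.6],0]
    - [[0,0,0.6],0]

```text
t: 22.85
tcp_pos: [0.4331, 0.2737, 0.1548]
tool_rot: [0.707, 0.707, 0.0, 0.0]
ft_force: [-2.3, -0.7, 0.1]
gripper_width: 0.0243
grip_force: 60.9
```

The follower is carrying the weight now. Release and back off.

Emit:
send_rows:
  steps:
    - [[0,0,0],0]
    - [[0,0,0],0]
    - [[0,0,0],0]
    - [[0,0,0],0]
    - [[0,0,0],0]
  fingers: 50

```text
t: 23.27
tcp_pos: [0.4334, 0.2738, 0.1545]
tool_rot: [0.707, 0.707, 0.001, 0.0]
ft_force: [0.4, 0.1, -0.3]
gripper_width: 0.0501
grip_force: 0.0
```

Emit:
send_rows:
  steps:
    - [[0,0,-8],0]
    - [[0,0,-25],0]
    - [[0,0,-50],0]
    - [[0,0,-75],0]
    - [[0,0,-92],0]
    - [[0,0,-95],0]
    - [[0,0,-95],0]

```text
t: 23.85
tcp_pos: [0.4336, 0.2739, 0.2506]
tool_rot: [0.707, 0.707, 0.002, 0.0]
ft_force: [0.0, 0.0, -0.5]
gripper_width: 0.0501
grip_force: 0.0
```

```bash
python3 circ.py .4325 .272 .025 .15 .175 w11.png;python3 circ.py .4325 .272 .04 .12 .137;python3 circ.py .4325 .272 .045 .047 .058; python3 go.py .649 -.0155 .25
python3 - <<'E'
from h import *
img,P,c,M=shot('top')
q=P[(np.hypot(P[...,0]-.649,P[...,1]+.0155)<.03)&(P[...,2]>.055)&(P[...,2]<.08)];print(cv2.minEnclosingCircle(q[:,:2].astype(np.float32)))
E
```

```text
1953 0.16456963859930826 [0.15297184 0.16583647] ((0.4329265058040619, 0.27200809121131897), 0.013031918555498123)
5967 0.12875692124753674 [0.12688634 0.1302164 ] ((0.43295133113861084, 0.27209243178367615), 0.03189112991094589)
2633 0.05373700772743312 [0.05195897 0.05520211] ((0.431819349527359, 0.2717476785182953), 0.04199127107858658)
[-288.8  216.4   -2.2] turn to x=+y: 0.04155295419987226 [0.4324 0.2732 0.2479] [-0.0023 -0.0013 -1.    ] [0.05928385 0.19767257 0.87327746] 0.05000093356302797
((0.6488286852836609, -0.01567056216299534), 0.0132477767765522)
```

The dark weight is upright and centred to about 1 mm. On to the red weight.

Emit:
send_rows:
  steps:
    - [[-20,15,0],0]
    - [[-52,39,0],0]
    - [[-84,63,0],0]
    - [[-116,87,0],0]
    - [[-148,111,0],0]
    - [[-180,135,0],0]
    - [[-212,159,0],0]
    - [[-244,183,0],0]

```text
t: 24.72
tcp_pos: [0.6167, 0.0279, 0.2477]
tool_rot: [0.707, 0.707, -0.001, -0.001]
ft_force: [0.8, 0.8, 0.1]
gripper_width: 0.0502
grip_force: 0.0
```

Emit:
send_rows:
  steps:
    - [[-25,18,10],0]
    - [[-40,29,30],0]
    - [[-44,33,45],0]
    - [[-44,33,50],0]
    - [[-44,33,50],0]
    - [[-44,33,50],0]

```text
t: 25.22
tcp_pos: [0.6488, -0.0136, 0.1988]
tool_rot: [0.707, 0.708, -0.0, -0.001]
ft_force: [-0.4, 0.3, 0.3]
gripper_width: 0.0498
grip_force: 0.0
```

```bash
python3 circ.py .649 -.016 .03 .055 .08 w12.png;python3 circ.py .649 -.016 .04 .022 .036; python3 go.py .649 -.0163 .053
```

```text
1288 0.06567625808228159 [0.0580153  0.06694471] ((0.6499652862548828, -0.01754404604434967), 0.013061356730759144)
2355 0.02974090953493702 [0.02740904 0.03135039] ((0.6497414708137512, -0.017782000824809074), 0.025857293978333473)
[ -2.9  -0.6 147.3] turn to x=+y: 0.10457468479012277 [ 0.6494 -0.0134  0.2003] [ 1.6e-03  2.0e-04 -1.0e+00] [ 0.05673308 -0.32468345  0.52697366] 0.050112614718525635
```

Emit:
send_rows:
  steps:
    - [[-3,0,20],0]
    - [[-3,0,50],0]
    - [[-3,0,80],0]
    - [[-3,0,108],0]
    - [[-3,0,128],0]
    - [[-3,0,140],0]
    - [[-3,0,146],0]
    - [[-3,0,146],0]

```text
t: 25.98
tcp_pos: [0.6492, -0.0168, 0.053]
tool_rot: [0.707, 0.708, -0.0, -0.0]
ft_force: [-0.3, 0.4, 0.0]
gripper_width: 0.0504
grip_force: 0.0
```

Emit:
send_rows:
  steps:
    - [[0,0,0],0]
    - [[0,0,0],0]
    - [[0,0,0],0]
    - [[0,0,0],0]
    - [[0,0,0],0]
    - [[0,0,0],0]
    - [[0,0,0],0]
  fingers: 10

```text
t: 26.57
tcp_pos: [0.6502, -0.0172, 0.0552]
tool_rot: [0.707, 0.707, 0.001, 0.001]
ft_force: [-2.8, -0.1, 6.1]
gripper_width: 0.0245
grip_force: 59.0
```

Emit:
send_rows:
  steps:
    - [[0,0,-3],0]
    - [[0,0,-8],0]
    - [[0,0,-18],0]
    - [[0,0,-36],0]
    - [[0,0,-60],0]
    - [[0,0,-90],0]
    - [[0,0,-120],0]
    - [[0,0,-145],0]

```text
t: 27.23
tcp_pos: [0.6494, -0.0173, 0.2007]
tool_rot: [0.707, 0.707, 0.001, 0.001]
ft_force: [0.5, 0.0, -4.0]
gripper_width: 0.0245
grip_force: 59.4
```

```bash
python3 held.py w13.png; python3 go.py .4385 -.2455 .2
```

```text
[ 0.65192491 -0.0174169   0.2064456 ] [1.1487501  0.29950484 0.42539804] [ 1.14939861e-02 -4.73147366e-04 -9.99933830e-01]
[(4, 2133), (5, 1440), (-32, 679), (-31, 560), (3, 403), (2, 131), (-1, 107), (-33, 102)]
[-227.9 -213.6    4.1] turn to x=+y: 0.03858963869201659 [ 0.6519 -0.0174  0.2064] [ 1.150e-02 -5.000e-04 -9.999e-01] [1.1487501  0.29950484 0.42539804] 0.0244470926487112
```

Emit:
send_rows:
  steps:
    - [[-8,-7,0],0]
    - [[-26,-24,0],0]
    - [[-52,-48,0],0]
    - [[-78,-72,0],0]
    - [[-104,-96,0],0]
    - [[-130,-120,0],0]
    - [[-156,-144,0],0]
    - [[-182,-168,0],0]

```text
t: 27.95
tcp_pos: [0.4782, -0.2001, 0.1963]
tool_rot: [0.707, 0.707, -0.001, -0.002]
ft_force: [0.5, -0.1, -3.6]
gripper_width: 0.0242
grip_force: 59.6
```

Emit:
send_rows:
  steps:
    - [[-22,-20,0],0]
    - [[-39,-35,0],0]
    - [[-48,-43,0],0]
    - [[-48,-43,0],0]
    - [[-48,-43,0],0]
    - [[-48,-43,0],0]

```text
t: 28.45
tcp_pos: [0.4386, -0.2467, 0.1976]
tool_rot: [0.707, 0.707, 0.0, -0.001]
ft_force: [0.5, 1.0, -3.8]
gripper_width: 0.0245
grip_force: 59.5
```

```bash
python3 held.py w14.png; python3 go.py .4387 -.2478 .165
```

```text
[ 0.43885541 -0.24661725  0.19772893] [ 0.57047839  0.4261336  -4.52690637] [-3.05669383e-04  8.97423764e-04 -9.99999551e-01]
[(10, 2532), (9, 945), (-26, 825), (11, 627), (-27, 271), (-25, 237), (8, 148), (6, 101)]
[-1.2 -0.1 32.7] turn to x=+y: 0.09305290576580205 [ 0.4389 -0.2466  0.1977] [-3.e-04  9.e-04 -1.e+00] [ 0.57047839  0.4261336  -4.52690637] 0.024422261349411757
```

View pics/w14.png

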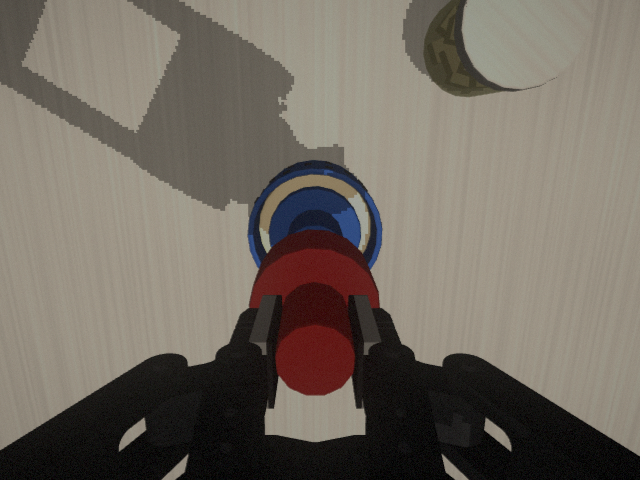

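The red weight is held upright above the blue follower, with the mould ring around pixel (315,220). I lower it.

Emit:
send_rows:
  steps:
    - [[-1,0,6],0]
    - [[-1,0,16],0]
    - [[-1,0,27],0]
    - [[-1,0,34],0]
    - [[-1,0,37],0]
    - [[-1,0,37],0]
    - [[-1,0,37],0]
    - [[-1,0,37],0]

```text
t: 29.17
tcp_pos: [0.4389, -0.2485, 0.1616]
tool_rot: [0.707, 0.707, 0.0, 0.0]
ft_force: [-0.1, 0.9, -4.4]
gripper_width: 0.0242
grip_force: 59.5
```

Emit:
send_rows:
  steps:
    - [[0,0,1],0]
    - [[0,0,2],0]
    - [[0,0,3],0]
    - [[0,0,3],0]
    - [[0,0,3],0]

```text
t: 29.58
tcp_pos: [0.4384, -0.2484, 0.1582]
tool_rot: [0.707, 0.707, 0.0, -0.0]
ft_force: [-0.7, 0.5, -5.3]
gripper_width: 0.0242
grip_force: 59.5
```

Emit:
send_rows:
  steps:
    - [[0,0,1],0]
    - [[0.4,0,2],0]
    - [[0.4,0,2],0]
    - [[0.4,0,2],0]

```text
t: 29.92
tcp_pos: [0.4384, -0.248, 0.1561]
tool_rot: [0.707, 0.707, -0.0, -0.0]
ft_force: [0.3, 0.6, -4.6]
gripper_width: 0.0245
grip_force: 59.5
```

Emit:
send_rows:
  steps:
    - [[0,0,0.5],0]
    - [[0,0,0.8],0]
    - [[0,0,0.8],0]
    - [[0,0,0.8],0]

```text
t: 30.25
tcp_pos: [0.4385, -0.248, 0.1554]
tool_rot: [0.707, 0.707, 0.0, -0.0]
ft_force: [0.2, 0.8, -4.2]
gripper_width: 0.0239
grip_force: 59.5
```

Emit:
send_rows:
  steps:
    - [[0,0,0.4],0]
    - [[0,0,0.6],0]
    - [[0,0,0.6],0]
    - [[0,0,0.6],0]

```text
t: 30.58
tcp_pos: [0.4384, -0.248, 0.1548]
tool_rot: [0.707, 0.707, 0.0, -0.0]
ft_force: [0.1, -0.1, -4.0]
gripper_width: 0.0244
grip_force: 59.5
```

Emit:
send_rows:
  steps:
    - [[0,0,0.4],0]
    - [[0,0,0.6],0]
    - [[0,0,0.6],0]
    - [[0,0,0.6],0]

```text
t: 30.92
tcp_pos: [0.4385, -0.248, 0.1543]
tool_rot: [0.707, 0.707, 0.0, 0.0]
ft_force: [0.8, 0.2, -2.8]
gripper_width: 0.0245
grip_force: 59.6
```

Emit:
send_rows:
  steps:
    - [[0,0,0.3],0]
    - [[0,0,0.4],0]
    - [[0,0,0.4],0]
    - [[0,0,0.4],0]

```text
t: 31.25
tcp_pos: [0.4385, -0.2481, 0.1542]
tool_rot: [0.707, 0.707, 0.0, 0.0]
ft_force: [-1.0, 0.8, 2.0]
gripper_width: 0.0244
grip_force: 59.7
```

Seated. Release, back off and check.

Emit:
send_rows:
  steps:
    - [[0,0,0],0]
    - [[0,0,0],0]
    - [[0,0,0],0]
    - [[0,0,0],0]
    - [[0,0,0],0]
  fingers: 50

```text
t: 31.67
tcp_pos: [0.4386, -0.2481, 0.1538]
tool_rot: [0.707, 0.707, 0.0, 0.0]
ft_force: [-0.7, 0.3, -0.7]
gripper_width: 0.0501
grip_force: 0.0
```

Emit:
send_rows:
  steps:
    - [[0,0,-8],0]
    - [[0,0,-25],0]
    - [[0,0,-50],0]
    - [[0,0,-75],0]
    - [[0,0,-92],0]
    - [[0,0,-95],0]
    - [[0,0,-95],0]

```text
t: 32.25
tcp_pos: [0.4389, -0.2483, 0.2501]
tool_rot: [0.707, 0.707, 0.0, 0.002]
ft_force: [-0.7, -0.7, -0.7]
gripper_width: 0.0497
grip_force: 0.0
```

```bash
python3 circ.py .4385 -.248 .025 .15 .175 w15.png;python3 circ.py .4385 -.248 .035 .12 .137;python3 circ.py .4385 -.248 .036 .047 .0575
python3 - <<'E'
from h import *
img,P,c,M=shot('side','side2.png'); img2,P,c,M=shot('top')
for n,x,y,r,a,b in (('jar1',.765,.0094,.05,.075,.1),('jar2',.5465,-.1234,.05,.075,.1),('tub',.54,.141,.06,.06,.08),('dw',.4325,.2725,.04,.12,.137)):
    q=P[(np.hypot(P[...,0]-x,P[...,1]-y)<r)&(P[...,2]>a)&(P[...,2]<b)]
    if len(q): print(n,len(q),cv2.minEnclosingCircle(q[:,:2].astype(np.float32)),np.median(q[:,2]))
E
```

```text
1979 0.16457948113129578 [0.15337048 0.16588303] ((0.4379853308200836, -0.24858695268630981), 0.013177642598748207)
3269 0.12873813564760392 [0.12479625 0.1309024 ] ((0.4381135106086731, -0.2487589567899704), 0.026107901707291603)
1426 0.05367906096448097 [0.05112916 0.05511149] ((0.43810999393463135, -0.24762457609176636), 0.03088531084358692)
jar1 1216 ((0.7647695541381836, 0.009654982015490532), 0.03391344100236893) 0.08538011238583249
jar2 1304 ((0.5465214848518372, -0.12350662052631378), 0.03404814004898071) 0.08536261972754561
tub 326 ((0.5401136875152588, 0.1410018354654312), 0.035788021981716156) 0.06963937164504669
dw 1058 ((0.4326480031013489, 0.27368879318237305), 0.032351311296224594) 0.1292969173375657
```

View pics/side2.png

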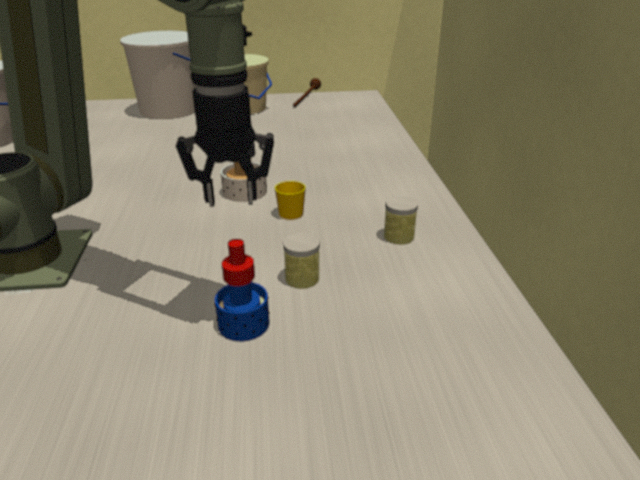

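The side view shows the red weight upright on the blue follower at pixel (237,265). Both weights are centred to about 1 mm, the jars and tub have not moved, and the arm is clear.

```bash
python3 -c "
from workcell import ticket
print(ticket.hand_in())"
```

```text
the job is handed in; nothing more can be done
None
```

The job is handed in: both followers lie flat in their own moulds with their weights upright and within about 1 mm of centre, and the jars and tub have not moved (about 32 s of the 109 s used).

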